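Lay out a four-petal glass star and weigh it down

ROBOT

A 6-joint arm with a two-finger parallel gripper is mounted at the origin on the work surface. World frame = base frame: x ahead of the robot, y to its left, z up, the work surface at z = 0. Lengths are in m, angles in rad, forces in N, time in s.
With the tool pointing down it reaches from about 0.425 to 0.95 m from the base axis. Payload 3.5 kg.
Tool frame: the origin (TCP) lies at the very end of the fingers, on their centre line; the grasp point (between the pads) lies pinch_z behind it (pinch_z is the distance from the TCP to the grasp point, in m); z points along the fingers, y is the line along which they close (so a half turn about z gives the same grasp; the last joint's range is limited). The gripper opens to 85 mm and grips with 20 to 120 N. Pads are 22 mm wide; open, the fingers measure 114 mm over their backs; the gripper's body (76 mm by 85 mm) begins 54 mm behind the grasp point. The pads swing forward as they close: fully open they stand 13 mm farther back than shut.
Start: joints at [1.18, 0.286, 1.577, -0, 1.279, -0.15], TCP at [0.161, 0.656, 0.231] pointing down, gripper open.
Joint ranges: [-2.77, 2.77], [-0.9, 2.22], [0.21, 2.48], [-1.53, 4.67], [0.24, 2.81], [-2.84, 2.84]. Speed limits (rad/s): [2.79, 2.79, 3.14, 3.14, 3.14, 3.14].

INTERFACE

Orientations are given as a unit quaternion [x, y, z, w].
In Python, from cell import * gives the robot as it stands.
- The arm moves only by the tool move_arm, never from a script. Its argument "commands" is text: rows parted by semicolons, each of 6 numbers parted by spaces: the shift along the world's x, y, z in m, then the turn, a rotation vector about the world's x, y, z in degrees. A call has 1 to 8 rows; each row shifts and turns the commanded pose from where the row before left it; what a row does not reach is not made up. A row lasts 1/10 s, in which the tool goes at most 50 mm and 8.59 degrees, less where a joint would pass 70% of its speed; a pose out of reach is approached as far as the arm can. A call with a gripper value outside its range is refused whole. "jaw" is the finger opening in m, from 0 to 0.0854, set as the call begins (left out, the last holds). The fingers move at their own pace and stop on an object; "grip_force" is the grip in N (left out, the last holds). Time passes only in rows, so rows that do not move let the fingers close. It gives the time, the measured TCP pose, the force, the opening and the grip force at its end, in the units of the state.
- observe(): the state, without advancing time (a new reading comes with each control period).
- snapshot(name): name is "scene" or "top" or "wrist"; returns (picture, depth): 480x640x3 uint8, red, green, blue; 480x640 float32, m along the optical axis (not along the pixel's ray), 0 where there is no reading.
- camera_params(name): a dict with "mtx" (3x3 intrinsics, pixels), "k1" (the pictures are not rectified: a ray, as slopes to the right and down, at radius r is drawn at 1 + k1 r^2 times it, then the intrinsics apply), "position" and "orientation" of the camera in the world; the wrist camera has in their place "mount" (4x4, takes a point from camera to tool coordinates, whose origin is the TCP and whose axes are the flange's). Camera axes: x right, y down, z forward; pixel columns grow to the right and rows downward; lengths in m; the calibration is good to about 2 mm. A picture is of the moment at which its call begins: read the wrist's pose just before it. camera_params takes no time and is no camera call.
- job_done(): hands the job in; it is judged then, once.
The state is a dict: "t": time; "q": joint angles; "joint_vel": joint speeds; "effort": joint torques, N m; "ee_pos": TCP position; "tool_rot": TCP orientation; "contact_force": force on the tool from outside, world axes, zero at the start; "ft_torque": the same for the moment, N m; "gripper_width": finger opening in m; "grip_force": force on a finger pad.
Only numpy, scipy, OpenCV 4.12 (cv2) and the standard library are available. Lean on these libraries where they do the work, as an engineer would, in place of code of your own. Each camera call takes 0.05 s, during which the arm holds its last target. There are 200 camera calls.

TASK

Finish laying out the glass star on the round board: the white petal is already in place, and going clockwise from it, seen from above, come the amber, the blue and the green petal, each lying flat in its drawn outline with a tip towards the centre (so blue is opposite white, between amber and green). Then, once all three lie there, stand the brass weight in the middle on top of the four inner tips and let go of it. Set the pieces down rather than dropping them, and leave the violet petal, the solder spool and the flux jar where they are.

Things in the scene. Friction and masses are not known exactly. Their poses are not given: they have to be found in the camera images.
- board: Fixed round wooden board, 210 mm across, 12 mm thick, with four petal outlines drawn as a cross round a centre dot. Origin: centre of its underside; x points from there along the white petal, z up. Each outline is centred 45 mm from the centre, long axis pointing at it: white +x, amber -y, blue -x, green +y (clockwise from above). Inner tips end 10 mm from the centre.
- opal: White (opal), fixed on the board: copper-edged glass petal, a long flat hexagon 70 mm tip to tip, 34 mm wide, 14 mm thick; long sides parallel over the middle 36 mm, both ends alike, 90-degree points. Origin: centre of its underside, x along its length, z up. It is centred 45 mm from the board's centre, pointing at it.
- amber: Amber-orange, loose, starts flat on the bench: copper-edged glass petal, a long flat hexagon 70 mm tip to tip, 34 mm wide, 14 mm thick; long sides parallel over the middle 36 mm, both ends alike, 90-degree points. Origin: centre of its underside, x along its length, z up. About 75 g.
- blue: Blue, loose, starts flat on the bench: same shape, size and axes as the amber one.
- green: Green, loose, starts flat on the bench: same shape, size and axes as the amber one.
- weight: Loose brass weight, about 0.4 kg, standing on the bench: round base 50 mm across, 18 mm high; neck 16 mm across; round knob 24 mm across from 26 to 46 mm height, to grip from above. Origin: centre of its underside, z up. Standing on the petals its underside is 26 mm above the bench (12 mm board, 14 mm glass).
- violet: Violet, loose on the bench, not part of this star, to be left alone: same shape, size and axes as the amber one.
- spool: Loose standing spool of solder, green flanges 48 mm across, silver middle, 40 mm high; to be left alone. Origin at the centre of its underside.
- jar: Loose flux jar, amber with a black cap, 52 mm across, 55 mm high, beyond the board; to be left alone. Origin at the centre of its underside.
Not all that is in view belongs to the job. There is more than one size of the amber; the job needs the larger. There is more than one size of the blue; the job needs the smaller.

How it is judged:
By the outcome, as a careful person would: the job done as asked, in the order asked, and still so for the second after the job is handed in, with the robot touching nothing.
It also fails if it takes over 99 s, if anything falls off the work surface, if the arm or the gripper's body presses on something with over 40 N, if the wrist force passes 120 N, or if a joint passes its speed limit or range.

## Working session

There is one attempt and no reset: what is moved stays moved. The work goes in short steps, Python scripts to look and compute and a tool call to move; the robot and the scene stay as the last step left them, time stands still between calls to the robot, and variables do not carry over. Pictures are saved under pics/ and viewed, at most 14 in all, crops included, and the job is handed in when it is done.

Besides the shell and the picture viewer there is one more tool, called as name(argument=value, ...) on one line, values as JSON. move_arm: Moves the arm, as the interface text tells. Its arguments: {"type":"object","properties":{"commands":{"type":"string"},"jaw":{"type":"number"},"grip_force":{"type":"number"}},"required":["commands"]}

```bash
mkdir -p pics; ls
cat > h.py <<'E'
from cell import *
import numpy as np, cv2, json
from scipy.spatial.transform import Rotation as R
def save(n,img): cv2.imwrite(f'pics/{n}.png',img[...,::-1])
def ray(name,u,v,st=None):
    p=camera_params(name);K=np.array(p['mtx']);k=p['k1']
    d=np.array([(u-K[0,2])/K[0,0],(v-K[1,2])/K[1,1]]);s=d.copy()
    for _ in range(20): s=d/(1+k*(s@s))
    r=np.array([s[0],s[1],1.])
    if name=='wrist':
        M=np.array(p['mount']);T=np.eye(4);T[:3,:3]=R.from_quat(st['tool_rot']).as_matrix();T[:3,3]=st['ee_pos'];W=T@M
        return W[:3,3],W[:3,:3]@r
    return np.array(p['position']),R.from_quat(p['orientation']).as_matrix()@r
def atz(name,u,v,z,st=None):
    o,r=ray(name,u,v,st); return o+r*(z-o[2])/r[2]
E
python3 - <<'E'
from h import *
s=observe();print(s)
for n in('scene','top','wrist'):
    print(n,camera_params(n))
i,d=snapshot('top');save('top1',i);np.save('top1.npy',d);cv2.imwrite('top1_raw.png',i)
i,d=snapshot('scene');save('scene1',i)
E
python3 -c "
import cell;print([x for x in dir(cell) if x[0]!='_'])"
```

```text
pics
{'t': 0.0, 'q': array([ 1.18000557e+00,  2.87186727e-01,  1.57819171e+00, -9.92966905e-06,
        1.27860960e+00, -1.50048102e-01]), 'joint_vel': array([ 0.00022808,  0.00125607, -0.00040882,  0.00116348,  0.00081933,
        0.00056103]), 'effort': array([ 7.04803024e-04, -4.05983591e+01, -2.92629951e+01, -4.80081792e-05,
        5.76735532e-03, -1.02046307e-06]), 'ee_pos': array([0.16068463, 0.65490958, 0.22992518]), 'tool_rot': array([ 1.20079344e-01,  9.92763575e-01, -1.15543459e-03, -3.15365804e-04]), 'contact_force': array([ 0.17899077, -0.07180938,  1.05372403]), 'ft_torque': array([-0.01810367, -0.0464491 ,  0.03165864]), 'grip_force': 0.0, 'gripper_width': 0.0854329377161263}
scene {'mtx': array([[605.08286864,   0.        , 316.8774509 ],
       [  0.        , 605.08286864, 246.10906726],
       [  0.        ,   0.        ,   1.        ]]), 'k1': -0.07911421126168912, 'position': array([1.13560458, 0.7982268 , 0.79835529]), 'orientation': array([ 0.25741908,  0.85995631, -0.4214302 , -0.12886873])}
top {'mtx': array([[525.21875932,   0.        , 315.50249012],
       
[... 185 characters left out ...]
rientation': array([ 0.70483458, -0.7038468 ,  0.06926803, -0.05486203])}
wrist {'mtx': array([[400.94348438,   0.        , 316.12326747],
       [  0.        , 400.94348438, 240.14803298],
       [  0.        ,   0.        ,   1.        ]]), 'k1': -0.05832181198047819, 'mount': array([[-7.46350625e-04, -9.59765583e-01, -2.80801474e-01,
         7.10304165e-02],
       [ 9.99999487e-01, -9.08426191e-04,  4.47027393e-04,
         9.27248548e-04],
       [-6.84128921e-04, -2.80800996e-01,  9.59765770e-01,
        -1.42835457e-01],
       [ 0.00000000e+00,  0.00000000e+00,  0.00000000e+00,
         1.00000000e+00]])}
['Unreachable', 'camera_params', 'job_done', 'observe', 'pinch_z', 'snapshot']
```

View pics/top1.png

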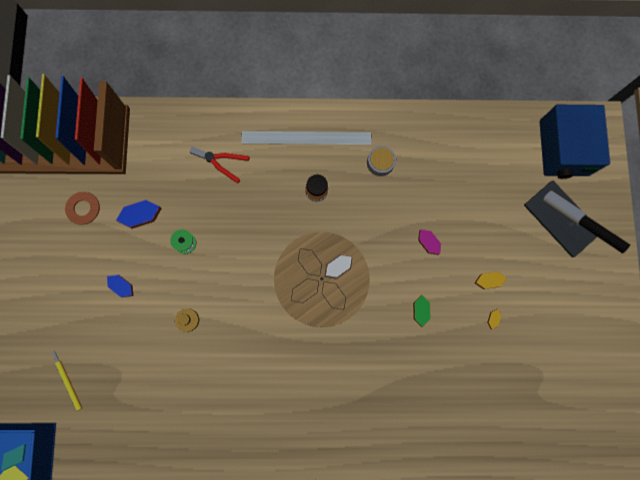

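View pics/scene1.png

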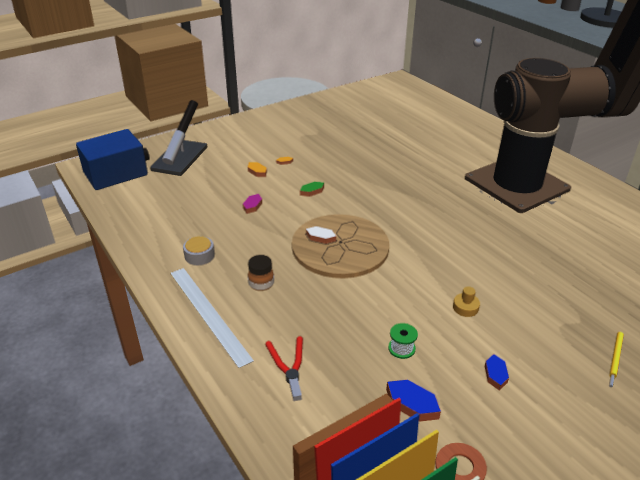

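Top view: the amber candidates are (490,281), larger, and (495,319), smaller. The blue ones are (138,213), larger, and (120,286), smaller. The job needs amber (490,281) and blue (120,286). Green is at (422,311), violet (429,242), weight (187,320), board centre (321,279) and white (338,266). I'll measure them and confirm in a crop.

```bash
cat > m.py <<'E'
from h import *
def poly(img,seed,hr,name='top',z=0.014,st=None,win=40,smin=110):
    hsv=cv2.cvtColor(img,cv2.COLOR_RGB2HSV)
    m=((hsv[...,0]>=hr[0])&(hsv[...,0]<=hr[1])&(hsv[...,1]>smin)&(hsv[...,2]>60)).astype(np.uint8)
    mm=np.zeros_like(m);u,v=seed;mm[max(0,v-win):v+win,max(0,u-win):u+win]=m[max(0,v-win):v+win,max(0,u-win):u+win]
    n,l,s,c=cv2.connectedComponentsWithStats(mm)
    k=1+np.argmax(s[1:,4]); cs,_=cv2.findContours((l==k).astype(np.uint8),cv2.RETR_EXTERNAL,cv2.CHAIN_APPROX_NONE)
    p=np.array([atz(name,a,b,z,st)[:2] for a,b in cs[0][:,0,:]]).astype(np.float32)
    r=cv2.minAreaRect(p*1000);(cx,cy),(w,h),a=r
    bx=cv2.boxPoints(r);e=[bx[1]-bx[0],bx[2]-bx[1]];e=max(e,key=np.linalg.norm)
    return s[k,4],np.round([cx,cy,max(w,h),min(w,h),np.degrees(np.arctan2(e[1],e[0]))%180],1)
E
python3 - <<'E'
from m import *
print('pinch',pinch_z)
i=cv2.imread('top1_raw.png');d=np.load('top1.npy')
for n,s,h in [('amber',(490,281),(12,25)),('amberS',(495,319),(12,25)),('blue',(120,286),(105,130)),('blueL',(138,213),(105,130)),('green',(422,311),(50,75)),('violet',(429,242),(140,170))]:
    print(n,poly(i,s,h,win=30), d[s[1],s[0]])
print('dot',atz('top',321.5,279,.012),'wt',atz('top',187,320,.046),'spool',atz('top',183,242,.04),'jar',atz('top',317,185,.055))
print('white',atz('top',338,266,.026))
crops=[i[y-40:y+40,x-50:x+50] for x,y in [(490,295),(128,250),(322,279),(187,320),(422,300),(183,250)]]
crops=[cv2.resize(c,(260,208),interpolation=cv2.INTER_CUBIC) for c in crops]
save('crops',np.vstack([np.hstack(crops[:3]),np.hstack(crops[3:])]))
E
```

```text
pinch 0.0187
amber (np.int32(406), array([ 519.1, -405.5,   68.5,   35.2,   99.4])) 1.1512142
amberS (np.int32(204), array([ 433.9, -407.4,   45.7,   25.4,  160.6])) 1.1423205
blue (np.int32(373), array([504.7, 404.6,  65.1,  33. ,  52.5])) 1.1317586
blueL (np.int32(721), array([665.7, 374.1,  94.1,  47.4, 109.7])) 1.1562423
green (np.int32(366), array([ 451.6, -250.9,   66.8,   30.5,  177.8])) 1.1376598
violet (np.int32(358), array([ 603.9, -273.5,   65.6,   34.3,   35.3])) 1.166462
dot [ 0.51978271 -0.03324069  0.012     ] wt [0.42976151 0.24811036 0.046     ] spool [0.59585501 0.26496979 0.04      ] jar [ 0.71987598 -0.02258454  0.055     ]
white [ 0.54660575 -0.06867188  0.026     ]
```

View pics/crops.png

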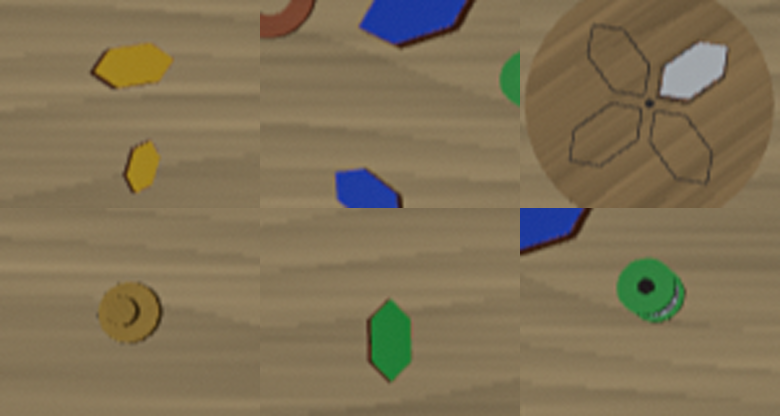

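The crops confirm it: amber is the upper and larger one (about 70x34 mm), blue is the smaller one (about 70x34 mm against 94x47), and green, the weight and the spool are distinct. I'll start with blue, hovering over it for a wrist view.

move_arm(commands="0.043 -0.031 0 0 0 8.3;0.043 -0.031 0 0 0 8.3;0.043 -0.031 0 0 0 8.3;0.043 -0.031 0 0 0 8.3;0.043 -0.031 0 0 0 8.3;0.043 -0.031 0 0 0 8.3;0.043 -0.031 0 0 0 8.3;0.043 -0.033 0 0 0 8.3")

```text
t: 0.9
ee_pos: [0.4814, 0.4222, 0.2308]
tool_rot: [-0.439, 0.899, 0.0, -0.0]
contact_force: [0.4, 0.7, -0.3]
gripper_width: 0.0855
grip_force: 0.0
```

Run:
```python
from m import *
s=observe();i,d=snapshot('wrist');save('w1',i)
print(s['t'],s['ee_pos'],s['q'],R.from_quat(s['tool_rot']).as_matrix().round(4))
M=R.from_quat(s['tool_rot']).as_matrix();print('yang',np.degrees(np.arctan2(M[1,1],M[0,1])))
print(poly(i,(320,240),(105,130),'wrist',.014,s,win=150))
```

```text
0.9 [0.4814399  0.42220803 0.23078656] [ 5.61658642e-01  2.12082613e-01  1.66690293e+00  1.47280447e-04
  1.26335214e+00 -1.91774576e+00] [[-6.149e-01 -7.886e-01 -7.000e-04]
 [-7.886e-01  6.149e-01 -3.000e-04]
 [ 7.000e-04  4.000e-04 -1.000e+00]]
yang 142.05684399005622
(np.int32(1717), array([509.9, 402.1,  60.4,  29.6,  54.6]))
```

View pics/w1.png

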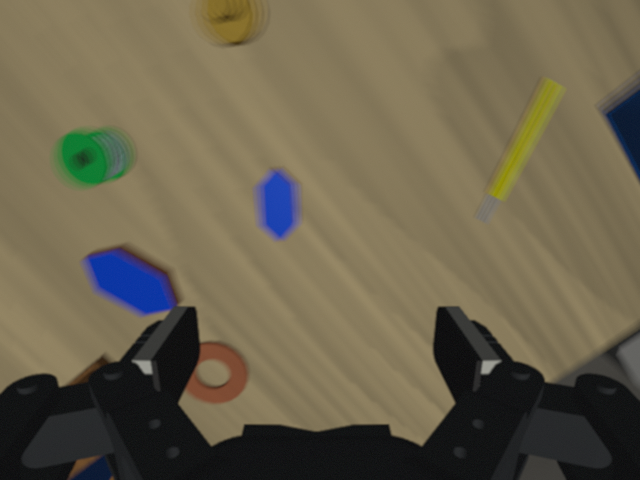

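The first wrist image is blurred because the arm was still settling: blue at (278,205), spool (90,157), weight (230,15). I'll measure again now that it is at rest.

```bash
cat > look.py <<'E'
import sys
from m import *
# usage: look.py lo hi [u v win z smin]
a=[float(x) for x in sys.argv[1:]]
for _ in range(3): snapshot('wrist')
s=observe();i,d=snapshot('wrist');cv2.imwrite('last.png',i)
M=R.from_quat(s['tool_rot']).as_matrix()
print('t',s['t'],'ee',s['ee_pos'].round(4),'yang',np.degrees(np.arctan2(M[1,1],M[0,1])).round(2),'tilt',M[:2,2].round(4),'q',s['q'].round(2))
if len(a)>=2:
    u,v,w,z,sm=(a[2:]+[320,200,150,.014,110][len(a)-2:])
    print(poly(i,(int(u),int(v)),a[:2],'wrist',z,s,int(w),sm))
E
python3 look.py 105 130 278 205 70
```

```text
t 1.1 ee [0.4808 0.4227 0.2305] yang 141.49 tilt [-0.0016 -0.0004] q [ 0.56  0.21  1.67  0.    1.26 -1.91]
(np.int32(2024), array([505.3, 404.7,  66.7,  32.9,  52.8]))
```

move_arm(commands="0.0245 -0.018 -0.02 0 0 1.3;0 0 -0.05 0 0 0;0 0 -0.05 0 0 0;0 0 -0.04 0 0 0;0 0 -0.03 0 0 0;0 0 0 0 0 0", jaw=0.06)

```text
t: 1.75
ee_pos: [0.4992, 0.4048, 0.0352]
tool_rot: [-0.447, 0.894, -0.0, -0.006]
contact_force: [-0.9, -0.9, -0.6]
gripper_width: 0.0598
grip_force: 0.0
```

```bash
python3 look.py; cp last.png l1.png; python3 -c "
from h import *;save('w2',cv2.imread('last.png'))"
```

```text
t 1.9 ee [0.5051 0.4073 0.0433] yang 143.09 tilt [0.0025 0.0015] q [ 0.52  0.43  1.76  0.    0.95 -1.97]
```

View pics/w2.png

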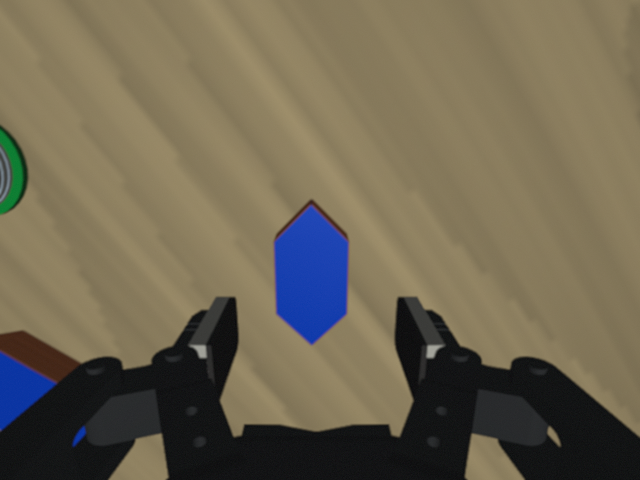

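The wrist view shows the blue petal at (311,272) between the fingers (tips at columns 237 and 397), well aligned. Next: descend, then grip.

move_arm(commands="0 -0.0025 -0.015 0 0 0;0 0 -0.015 0 0 0;0 0 -0.008 0 0 0;0 0 -0.002 0 0 0;0 0 0 0 0 0;0 0 0 0 0 0")

```text
t: 2.55
ee_pos: [0.5051, 0.4033, 0.0015]
tool_rot: [-0.446, 0.895, 0.0, 0.0]
contact_force: [-0.0, 0.6, 0.7]
gripper_width: 0.0599
grip_force: 0.0
```

move_arm(commands="0 0 0 0 0 0;0 0 0 0 0 0;0 0 0 0 0 0;0 0 0 0 0 0;0 0 0 0 0 0", jaw=0.0, grip_force=40)

```text
t: 3.05
ee_pos: [0.5054, 0.4035, 0.0022]
tool_rot: [-0.446, 0.895, 0.0, 0.001]
contact_force: [0.3, -0.4, 3.0]
gripper_width: 0.0331
grip_force: 41.1
```

move_arm(commands="0 0 0.03 0 0 0;0 0 0.05 0 0 0;-0.001 -0.03 0.05 0 0 -8;-0.001 -0.035 0.02 0 0 -8;-0.001 -0.035 0 0 0 -8;-0.001 -0.035 0 0 0 -8;-0.001 -0.035 0 0 0 -8;-0.001 -0.035 0 0 0 -8")

```text
t: 3.85
ee_pos: [0.4981, 0.201, 0.1436]
tool_rot: [-0.041, 0.999, -0.0, -0.001]
contact_force: [0.9, -0.5, -0.9]
gripper_width: 0.0327
grip_force: 40.7
```

move_arm(commands="-0.001 -0.035 0 0 0 -8;-0.001 -0.035 0 0 0 -8;-0.001 -0.035 0 0 0 -8;-0.001 -0.035 0 0 0 -8;-0.001 -0.035 0 0 0 -8;-0.001 -0.02 0 0 0 -8;0 0 0 0 0 0;0 0 0 0 0 0")

```text
t: 4.65
ee_pos: [0.4925, 0.0075, 0.1437]
tool_rot: [0.366, 0.931, 0.0, -0.001]
contact_force: [0.4, -0.5, -1.1]
gripper_width: 0.0328
grip_force: 40.7
```

```bash
python3 look.py 105 130 320 330 150 .16;  python3 -c "
from h import *;save('w3',cv2.imread('last.png'))"
```

```text
t 4.8 ee [0.4927 0.0085 0.1439] yang 47.15 tilt [-0.0005  0.0004] q [-0.19 -0.03  2.09  0.    1.08 -1.01]
(np.int32(11815), array([491.5,  10.8,  66.1,  33. , 137.9]))
```

View pics/w3.png

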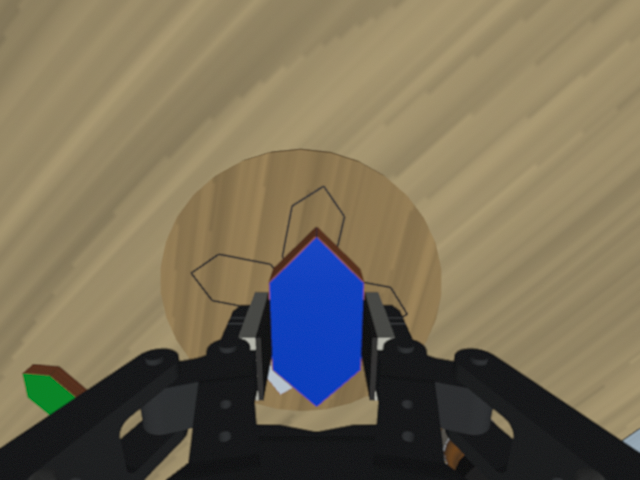

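The blue petal is held level. Its outline is straight ahead at the top (outer tip about (323,187)), amber's is on the left (outer tip (192,272)) and green's on the right (tip (406,313)). I'll enlarge this for exact points.

```bash
python3 -c "
from h import *
i=cv2.imread('last.png')
save('w3b',cv2.resize(i[170:350,170:430],None,fx=3,fy=3,interpolation=cv2.INTER_CUBIC))"
```

```text
(no output)
```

View pics/w3b.png

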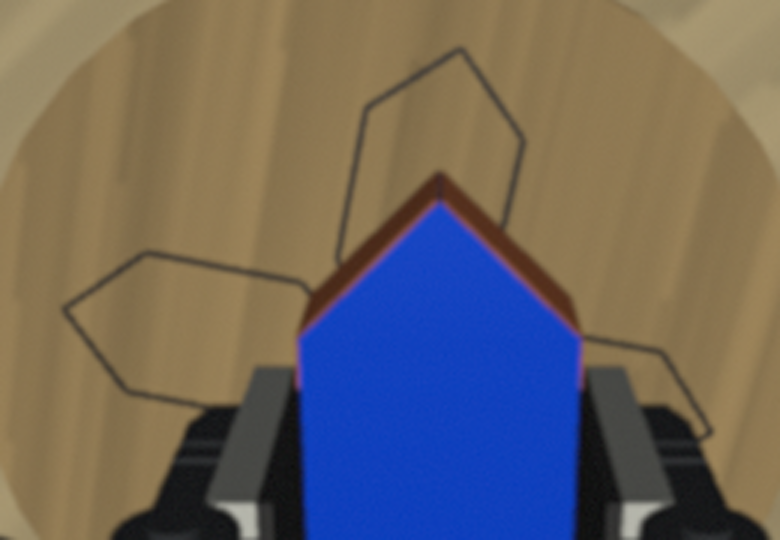

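Corners read in the 3x crop: blue outline tip (460,48) and shoulders (367,106), (524,139); amber tip (65,309) and shoulders (148,252), (128,391), (301,282); green tip (711,432) and shoulder (660,351).

```bash
cat > fit.py <<'E'
from h import *
from scipy.optimize import least_squares
def fit(name,st,P,B,z=.012):
    W=np.array([atz(name,u,v,z,st)[:2] for u,v in P])*1000;B=np.array(B,float)
    f=lambda p:(B@np.array([[np.cos(p[2]),np.sin(p[2])],[-np.sin(p[2]),np.cos(p[2])]])+p[:2]-W).ravel()
    r=least_squares(f,[520,-33,-.93]);print(r.x[:2].round(2),np.degrees(r.x[2]).round(2),'res',r.fun.reshape(-1,2).round(1).tolist());return r.x
E
python3 - <<'E'
from fit import *
s=observe()
C=np.array([(460,48),(367,106),(524,139),(65,309),(148,252),(128,391),(301,282),(711,432),(660,351)])
P=(C+.5)/3-.5+170
x=fit('wrist',s,P,[(-80,0),(-63,-17),(-63,17),(0,-80),(-17,-63),(17,-63),(-17,-27),(0,80),(-17,63)])
# top image, from crop montage (scale 2.6, offset 272,239; x-520)
C=np.array([(649,103),(711,184),(682,185),(573,164),(570,133),(588,41),(594,25),(601,104)]);
P=(C-[520,0]+.5)/2.6-.5+[272,239]
fit('top',s,P[:1].repeat(2,0),[(0,0),(0,0)])
for n,a in [('amber',-90),('blue',180),('green',90)]:
    t=x[2]+np.radians(a);print(n,x[:2]+45*np.array([np.cos(t),np.sin(t)]),np.degrees(t)%180)
E
```

```text
[521.87 -32.55] -54.37 res [[0.7, -0.9], [1.6, 0.4], [-1.5, -1.3], [1.2, 1.7], [1.2, -0.4], [-0.6, 2.5], [-0.1, -1.1], [-2.3, -0.1], [-0.2, -0.9]]
[521.3  -32.82] -53.29 res [[0.0, 0.0], [0.0, 0.0]]
amber [485.28945792 -58.75764748] 35.62657267003544
blue [495.6543389   4.0322342] 125.62657267003544
green [558.44422058  -6.33264677] 35.62657267003544
```

Run:
```python
from fit import *
i=cv2.imread('top1_raw.png');g=cv2.cvtColor(i,cv2.COLOR_RGB2GRAY);hsv=cv2.cvtColor(i,cv2.COLOR_RGB2HSV)
m=((hsv[...,1]<50)&(hsv[...,2]>120)).astype(np.uint8);w=np.zeros_like(m);w[245:285,320:360]=m[245:285,320:360]
c,_=cv2.findContours(w,0,1);c=max(c,key=cv2.contourArea)
p=np.array([atz('top',a,b,.026)[:2] for a,b in c[:,0]]).astype(np.float32)*1000
r=cv2.minAreaRect(p);print(r);b=np.array(r[0]);o=np.array([521.6,-32.7]);print(np.degrees(np.arctan2(*(b-o)[::-1])),np.linalg.norm(b-o))
save('b1',cv2.resize(i[225:335,265:375],(660,600)[:1]*2 if 0 else (600,600),interpolation=cv2.INTER_CUBIC))
```

```text
((547.2010498046875, -69.5018310546875), (33.747806549072266, 67.3693618774414), 33.935943603515625)
-55.17574582533263 44.83066495246139
```

View pics/b1.png

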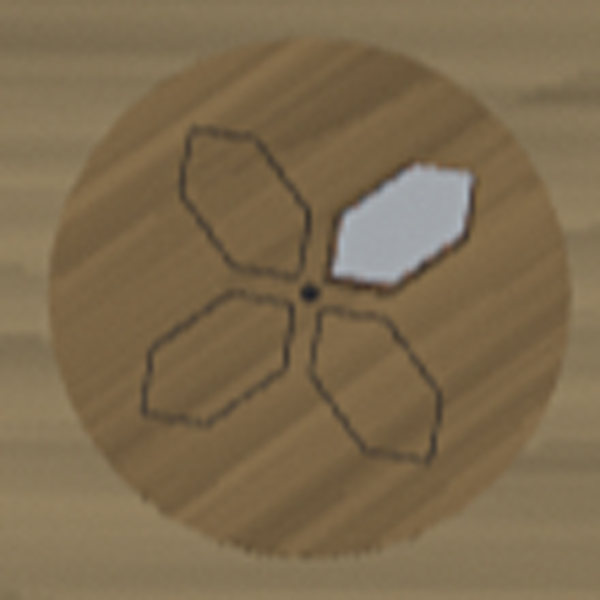

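The enlarged board view shows all the outlines. Tips: amber (430,462)/(320,310), blue (145,414)/(292,303), green (192,127)/(299,275); dot at (309,293).

Run:
```python
from fit import *
C=np.array([(309,293),(430,462),(320,310),(145,414),(292,303),(192,127),(299,275),(388,322),(311,372),(440,398),(368,450),(235,292),(288,369),(152,352),(208,425),(307,210),(236,270),(256,138),(181,187)])
B=[(0,0),(0,-80),(0,-10),(-80,0),(-10,0),(0,80),(0,10),(17,-27),(-17,-27),(17,-63),(-17,-63),(-27,17),(-27,-17),(-63,17),(-63,-17),(17,27),(-17,27),(17,63),(-17,63)]
P=(C+.5)*110/600-.5+[265,225]
x=fit('top',None,P,B)
```

```text
[521.27 -33.33] -54.38 res [[-0.0, -0.7], [2.2, 0.7], [-1.3, -2.1], [1.8, -0.9], [-1.8, 0.7], [-2.3, -1.3], [0.9, 1.2], [-0.5, 1.4], [-0.2, -1.8], [0.6, 1.0], [1.4, -0.2], [-2.3, 1.5], [0.9, 2.9], [0.9, -2.2], [2.2, 0.4], [-1.8, 0.5], [2.8, -0.4], [-1.8, 0.9], [-1.5, -1.6]]
```

move_arm(commands="0.0026 -0.0049 0 0 0 -5.8;0 0 -0.03 0 0 -5.8;0 0 -0.04 0 0 0;0 0 -0.03 0 0 0;0 0 -0.01 0 0 0;0 0 0 0 0 0;0 0 0 0 0 0;0 0 0 0 0 0")

```text
t: 5.65
ee_pos: [0.4973, 0.0024, 0.0362]
tool_rot: [0.458, 0.889, 0.001, 0.002]
contact_force: [-0.3, 0.9, 0.6]
gripper_width: 0.0329
grip_force: 40.6
```

```bash
python3 look.py 105 130 320 330 150 .046
```

```text
t 5.8 ee [0.4966 0.0024 0.0356] yang 35.42 tilt [ 0.0028 -0.0005] q [-0.2   0.16  2.13  0.    0.85 -0.82]
(np.int32(11833), array([497.7,   2.4,  69.6,  34.5, 126.2]))
```

move_arm(commands="-0.0018 0.0017 -0.008 0 0 0.2;0 0 -0.007 0 0 0;0 0 -0.004 0 0 0;0 0 -0.0015 0 0 0;0 0 -0.0005 0 0 0;0 0 0 0 0 0;0 0 0 0 0 0;0 0 0 0 0 0")

```text
t: 6.65
ee_pos: [0.4929, 0.0045, 0.0141]
tool_rot: [0.457, 0.89, -0.001, -0.002]
contact_force: [-7.7, 0.5, 12.2]
gripper_width: 0.0327
grip_force: 42.1
```

```bash
python3 look.py 105 130 320 330 150 .026
```

```text
t 6.8 ee [0.4929 0.0045 0.0141] yang 35.63 tilt [-0.0042  0.0007] q [-0.2   0.19  2.14 -0.    0.81 -0.82]
(np.int32(11862), array([493.6,   5. ,  69.1,  34. , 125.7]))
```

move_arm(commands="0 0 0.002 0 0 0;0.0018 -0.0012 0 0 0 0;0 0 0 0 0 0;0 0 0 0 0 0;0 0 -0.001 0 0 0;0 0 0 0 0 0;0 0 0 0 0 0")

```text
t: 7.55
ee_pos: [0.4955, 0.0031, 0.0141]
tool_rot: [0.457, 0.889, -0.0, 0.0]
contact_force: [0.2, -0.2, -0.2]
gripper_width: 0.0328
grip_force: 40.7
```

```bash
python3 look.py 105 130 320 330 150 .026
```

```text
t 7.7 ee [0.4956 0.003  0.0142] yang 35.61 tilt [ 0.0002 -0.0001] q [-0.2   0.2   2.14 -0.    0.81 -0.82]
(np.int32(11841), array([496.2,   3.7,  68.8,  34.1, 126.3]))
```

Blue measures within 1 mm of its target and the contact force is near zero. Release, lift and head for green.

move_arm(commands="0 0 -0.0005 0 0 0;0 0 0 0 0 0;0 0 0 0 0 0;0 0 0 0 0 0", jaw=0.055)

```text
t: 8.15
ee_pos: [0.4956, 0.0031, 0.0137]
tool_rot: [0.457, 0.889, 0.0, 0.0]
contact_force: [-0.5, 0.1, 0.4]
gripper_width: 0.055
grip_force: 0.0
```

move_arm(commands="0 0 0.02 0 0 0;0 0 0.05 0 0 0;0 0 0.05 0 0 0;-0.008 -0.05 0 0 0 8.5;-0.008 -0.05 0 0 0 8.5;-0.009 -0.05 0 0 0 8.5;-0.01 -0.05 0 0 0 8.5;-0.009 -0.05 0 0 0 8.5")

```text
t: 8.95
ee_pos: [0.4578, -0.2171, 0.1339]
tool_rot: [0.142, 0.99, -0.0, 0.0]
contact_force: [0.7, 0.1, -0.2]
gripper_width: 0.0552
grip_force: 0.0
```

move_arm(commands="0 0 0 0 0 8;0 0 0 0 0 0;0 0 0 0 0 0", jaw=0.06)

```text
t: 9.25
ee_pos: [0.4582, -0.2152, 0.1335]
tool_rot: [0.077, 0.997, 0.0, -0.0]
contact_force: [0.6, 0.3, -0.4]
gripper_width: 0.06
grip_force: 0.0
```

```bash
python3 look.py 45 80 320 230 120;python3 -c "
from h import *;save('w4',cv2.imread('last.png'))"
```

```text
t 9.4 ee [ 0.4584 -0.2146  0.1336] yang 81.33 tilt [-0.0002  0.0002] q [-0.64  0.02  2.07  0.    1.06 -2.06]
(np.int32(3611), array([ 452.9, -251.2,   67.5,   33.2,  179.1]))
```

View pics/w4.png

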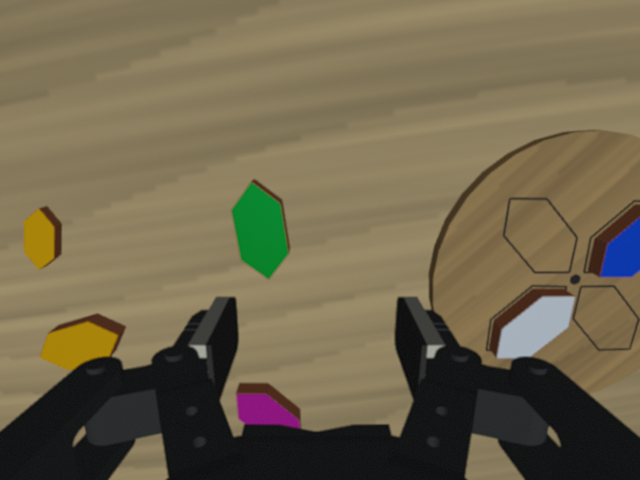

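The wrist view shows green at (262,230), blue lying in its outline next to the white, amber (83,342) and violet (265,405). Moving over green.

move_arm(commands="-0.0059 -0.0365 0 0 0 7.5;0 0 -0.03 0 0 0;0 0 -0.04 0 0 0;0 0 -0.025 0 0 0;0 0 -0.01 0 0 0;0 0 0 0 0 0;0 0 0 0 0 0;0 0 0 0 0 0")

```text
t: 10.25
ee_pos: [0.4538, -0.2529, 0.0306]
tool_rot: [0.01, 1.0, -0.001, 0.001]
contact_force: [-0.4, -0.5, -0.5]
gripper_width: 0.06
grip_force: 0.0
```

```bash
python3 look.py 45 80 320 260 120
```

```text
t 10.4 ee [ 0.4533 -0.2527  0.0301] yang 88.83 tilt [ 0.002  -0.0018] q [-0.7   0.21  2.08 -0.    0.85 -2.25]
(np.int32(8595), array([ 452.9, -251.4,   68.2,   33.1,  178.9]))
```

move_arm(commands="-0.0002 0.0012 -0.015 0 0 0;0 0 -0.01 0 0 0;0 0 -0.003 0 0 0;0 0 0 0 0 0;0 0 0 0 0 0;0 0 0 0 0 0")

```text
t: 11.05
ee_pos: [0.4526, -0.2512, 0.0012]
tool_rot: [0.01, 1.0, -0.0, 0.0]
contact_force: [-0.1, -0.1, 0.3]
gripper_width: 0.0602
grip_force: 0.0
```

move_arm(commands="0 0 0 0 0 0;0 0 0 0 0 0;0 0 0 0 0 0;0 0 0 0 0 0;0 0 0 0 0 0", jaw=0.0, grip_force=40)

```text
t: 11.55
ee_pos: [0.4527, -0.2513, 0.0013]
tool_rot: [0.01, 1.0, -0.0, 0.0]
contact_force: [-0.9, -0.1, 4.2]
gripper_width: 0.033
grip_force: 40.7
```

move_arm(commands="0 0 0.03 0 0 0;0 0 0.05 0 0 0;0.0176 0.0407 0.03 0 0 6.1;0.0176 0.0407 0 0 0 6.1;0.0176 0.0407 0 0 0 6.1;0.0176 0.0407 0 0 0 6.1;0.0176 0.0407 0 0 0 6.1;0.0176 0.0407 0 0 0 6.1")

```text
t: 12.35
ee_pos: [0.5564, -0.0074, 0.108]
tool_rot: [-0.306, 0.952, 0.0, -0.001]
contact_force: [-0.4, -0.7, -0.6]
gripper_width: 0.0331
grip_force: 40.2
```

move_arm(commands="0 0 0 0 0 0;0 0 0 0 0 0;0 0 0 0 0 0;0 0 0 0 0 0")

```text
t: 12.75
ee_pos: [0.5561, -0.0105, 0.1084]
tool_rot: [-0.303, 0.953, 0.0, -0.0]
contact_force: [-0.3, -0.4, 0.1]
gripper_width: 0.0326
grip_force: 40.2
```

```bash
python3 look.py 45 80 320 330 150 .126;python3 -c "
from h import *;save('w5',cv2.imread('last.png'))"
```

```text
t 12.9 ee [ 0.5564 -0.0104  0.1087] yang 125.31 tilt [-0.0001 -0.0001] q [-0.2   0.16  1.96 -0.    1.02 -2.39]
(np.int32(11880), array([554.8, -11. ,  66. ,  32.5,  35.2]))
```

View pics/w5.png

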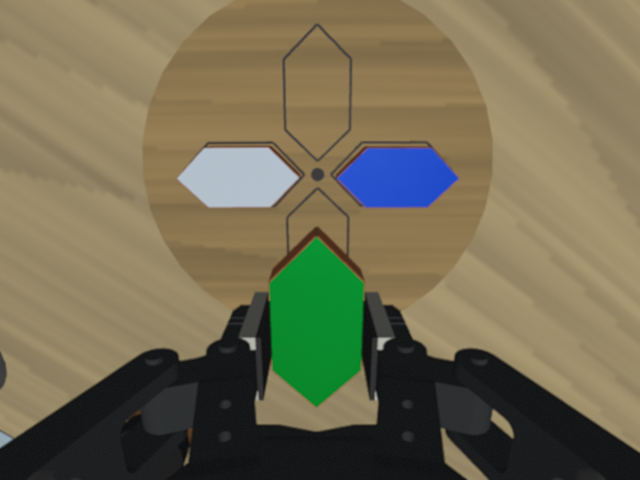

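White and blue mirror each other about the dot at (317,174). The amber outline is at the top and green is straight over its own outline. Lowering.

move_arm(commands="0.0017 0.0036 -0.015 0 0 0.3;0 0 -0.03 0 0 0;0 0 -0.02 0 0 0;0 0 -0.01 0 0 0;0 0 0 0 0 0;0 0 0 0 0 0;0 0 0 0 0 0;0 0 0 0 0 0")

```text
t: 13.75
ee_pos: [0.5594, -0.0059, 0.0351]
tool_rot: [-0.307, 0.952, -0.001, 0.001]
contact_force: [-0.1, 0.0, -0.6]
gripper_width: 0.0332
grip_force: 40.2
```

```bash
python3 - <<'E'
from fit import *
s=observe(); s['ee_pos']=np.array([.5564,-.0104,.1087]);s['tool_rot']=(R.from_euler('z',125.31-90,degrees=True)*R.from_quat([0,1,0,0])).as_quat()
fit('wrist',s,[(317.5,174),(317.5,24),(317.5,161),(284,59),(351,59),(285,129),(350,129),(317.5,188),(287.5,217),(348.5,217)],[(0,0),(0,-80),(0,-10),(17,-63),(-17,-63),(17,-27),(-17,-27),(0,10),(17,27),(-17,27)])
E
python3 look.py 45 80 320 330 150 .047
```

```text
[521.76 -33.26] -54.58 res [[-0.3, -0.1], [1.4, 0.9], [-2.2, -1.4], [-0.3, 1.7], [1.5, -1.0], [-2.1, 0.8], [-0.1, -2.2], [1.0, 0.9], [-0.4, 1.6], [1.4, -1.2]]
t 13.9 ee [ 0.5589 -0.0059  0.0345] yang 125.73 tilt [ 0.0014 -0.0003] q [-0.19  0.28  1.98 -0.    0.87 -2.39]
(np.int32(11877), array([559.4,  -5. ,  68.5,  33.9,  36.4]))
```

move_arm(commands="-0.0008 -0.0014 -0.008 0 0 0;0 0 -0.006 0 0 0;0 0 -0.003 0 0 0;0 0 -0.002 0 0 0;0 0 0 0 0 0;0 0 0 0 0 0;0 0 0 0 0 0;0 0 0 0 0 0")

```text
t: 14.75
ee_pos: [0.5578, -0.0072, 0.015]
tool_rot: [-0.307, 0.952, -0.0, 0.0]
contact_force: [-0.2, -0.4, 0.0]
gripper_width: 0.0326
grip_force: 40.2
```

```bash
python3 look.py 45 80 320 330 150 .027
```

```text
t 14.9 ee [ 0.5577 -0.0072  0.0149] yang 125.73 tilt [ 0.0003 -0.0001] q [-0.19  0.31  1.99 -0.    0.84 -2.39]
(np.int32(11885), array([558.4,  -6.2,  68.7,  34. ,  36.4]))
```

move_arm(commands="0 0 -0.0008 0 0 0;0 0 -0.0006 0 0 0;0 0 0 0 0 0;0 0 0 0 0 0")

```text
t: 15.35
ee_pos: [0.5576, -0.0072, 0.0133]
tool_rot: [-0.307, 0.952, -0.0, 0.0]
contact_force: [-0.5, 0.3, -0.5]
gripper_width: 0.0331
grip_force: 40.2
```

move_arm(commands="0 0 0 0 0 0;0 0 0 0 0 0;0 0 0 0 0 0;0 0 0 0 0 0", jaw=0.055)

```text
t: 15.75
ee_pos: [0.5576, -0.0072, 0.0134]
tool_rot: [-0.307, 0.952, -0.0, 0.0]
contact_force: [0.1, -0.7, -0.2]
gripper_width: 0.0552
grip_force: 0.0
```

move_arm(commands="0 0 0.02 0 0 0;0 0 0.05 0 0 0;0 0 0.05 0 0 -8;-0.004 -0.04 0.01 0 0 -8;-0.004 -0.04 0 0 0 -8;-0.004 -0.04 0 0 0 -8;-0.004 -0.04 0 0 0 -8;-0.004 -0.04 0 0 0 -8")

```text
t: 16.55
ee_pos: [0.5372, -0.2086, 0.1435]
tool_rot: [0.11, 0.994, -0.0, 0.0]
contact_force: [0.4, -0.5, 0.5]
gripper_width: 0.0552
grip_force: 0.0
```

move_arm(commands="-0.004 -0.04 0 0 0 -8;-0.004 -0.04 0 0 0 -8;-0.004 -0.04 0 0 0 -8;-0.004 -0.04 0 0 0 -8;0 -0.04 0 0 0 -8;0 0 0 0 0 -8;0 0 0 0 0 0;0 0 0 0 0 0", jaw=0.06)

```text
t: 17.35
ee_pos: [0.5214, -0.4067, 0.143]
tool_rot: [0.501, 0.866, 0.0, -0.0]
contact_force: [-0.1, 0.3, 0.3]
gripper_width: 0.0601
grip_force: 0.0
```

```bash
python3 look.py;python3 -c "
from h import *;save('w6',cv2.imread('last.png'))"
```

```text
t 17.5 ee [ 0.5218 -0.4061  0.1433] yang 29.88 tilt [-0.0002  0.0003] q [-0.81  0.34  1.68  0.    1.12 -1.34]
```

View pics/w6.png

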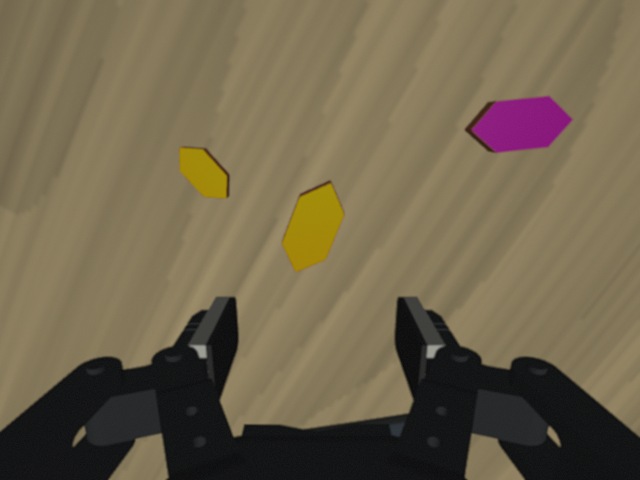

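The larger amber petal is at (314,228), the smaller (not wanted) at (205,172) and violet at (520,124). Turning to line up with the large one.

move_arm(commands="0 0 0 0 0 -7;0 0 0 0 0 -7;0 0 0 0 0 -6;0 0 -0.03 0 0 0;0 0 -0.03 0 0 0;0 0 0 0 0 0;0 0 0 0 0 0;0 0 0 0 0 0")

```text
t: 18.35
ee_pos: [0.5227, -0.4079, 0.0855]
tool_rot: [0.644, 0.765, -0.0, 0.002]
contact_force: [0.8, -0.4, 0.7]
gripper_width: 0.0602
grip_force: 0.0
```

```bash
python3 look.py 12 25 314 240 90 .014 150
```

```text
t 18.5 ee [ 0.5225 -0.408   0.0855] yang 9.74 tilt [ 0.0023 -0.0025] q [-0.82  0.4   1.71 -0.    1.03 -0.99]
(np.int32(5110), array([ 519.8, -405.5,   69. ,   33.4,   98.3]))
```

move_arm(commands="-0.0027 0.0025 -0.02 0 0 -1.1;0 0 -0.03 0 0 0;0 0 -0.015 0 0 0;0 0 0 0 0 0;0 0 0 0 0 0;0 0 0 0 0 0")

```text
t: 19.15
ee_pos: [0.5199, -0.4057, 0.0202]
tool_rot: [0.652, 0.758, -0.0, 0.002]
contact_force: [0.0, -0.0, 0.1]
gripper_width: 0.0601
grip_force: 0.0
```

```bash
python3 look.py 12 25 314 280 90 .014 150
```

```text
t 19.3 ee [ 0.5196 -0.4054  0.0199] yang 8.63 tilt [ 0.0018 -0.0019] q [-0.82  0.49  1.73 -0.    0.92 -0.97]
(np.int32(9596), array([ 519.1, -401.9,   65.3,   33.5,   98.8]))
```

move_arm(commands="0 0 -0.01 0 0 0;0 0 -0.006 0 0 0;0 0 -0.002 0 0 0;0 0 0 0 0 0;0 0 0 0 0 0")

```text
t: 19.85
ee_pos: [0.5188, -0.4047, 0.0001]
tool_rot: [0.652, 0.758, 0.0, -0.0]
contact_force: [1.0, 0.2, -0.1]
gripper_width: 0.0601
grip_force: 0.0
```

move_arm(commands="0 0 0 0 0 0;0 0 0 0 0 0;0 0 0 0 0 0;0 0 0 0 0 0;0 0 0 0 0 0", jaw=0.0, grip_force=40)

```text
t: 20.35
ee_pos: [0.5192, -0.405, 0.0009]
tool_rot: [0.652, 0.758, -0.0, 0.001]
contact_force: [0.1, 0.3, 2.5]
gripper_width: 0.0326
grip_force: 41.2
```

move_arm(commands="0 0 0.03 0 0 0;0 0 0.05 0 0 0;-0.0043 0.043 0.03 0 0 -7.9;-0.0043 0.043 0 0 0 -7.9;-0.0043 0.043 0 0 0 -7.9;-0.0043 0.043 0 0 0 -7.9;-0.0043 0.043 0 0 0 -7.9;-0.0043 0.043 0 0 0 -7.9")

```text
t: 21.15
ee_pos: [0.4923, -0.1469, 0.1083]
tool_rot: [0.903, 0.43, -0.0, -0.0]
contact_force: [1.4, 0.7, -0.3]
gripper_width: 0.0329
grip_force: 41.0
```

move_arm(commands="-0.0043 0.043 0 0 0 -7.9;-0.0043 0.043 0 0 0 -7.9;0 0 0 0 0 0;0 0 0 0 0 0;0 0 0 0 0 0")

```text
t: 21.65
ee_pos: [0.4848, -0.0635, 0.1088]
tool_rot: [0.953, 0.304, -0.0, 0.0]
contact_force: [0.2, 0.9, -0.7]
gripper_width: 0.0331
grip_force: 41.0
```

```bash
python3 look.py 12 25 320 330 150 .122 150
```

```text
t 21.8 ee [ 0.4849 -0.064   0.1088] yang -54.66 tilt [-0.     -0.0001] q [-0.34  0.02  2.12 -0.    1.    0.62]
(np.int32(12194), array([484.8, -63.3,  71.6,  34.2,  35.3]))
```

move_arm(commands="0 0.0045 -0.015 0 0 0.2;0 0 -0.03 0 0 0;0 0 -0.02 0 0 0;0 0 -0.01 0 0 0;0 0 0 0 0 0;0 0 0 0 0 0;0 0 0 0 0 0;0 0 0 0 0 0")

```text
t: 22.65
ee_pos: [0.4857, -0.0587, 0.0351]
tool_rot: [0.952, 0.306, 0.001, 0.001]
contact_force: [-0.5, 0.0, 0.3]
gripper_width: 0.0328
grip_force: 40.9
```

```bash
python3 look.py 12 25 320 330 150 .048 150
```

```text
t 22.8 ee [ 0.4851 -0.0584  0.0345] yang -54.37 tilt [ 0.0012 -0.0004] q [-0.33  0.14  2.15  0.    0.84  0.62]
(np.int32(12221), array([485.2, -57.6,  71.3,  34.1,  35.9]))
```

move_arm(commands="0 -0.001 -0.008 0 0 0;0 0 -0.007 0 0 0;0 0 -0.003 0 0 0;0 0 -0.002 0 0 0;0 0 0 0 0 0;0 0 0 0 0 0;0 0 0 0 0 0;0 0 0 0 0 0")

```text
t: 23.65
ee_pos: [0.4848, -0.0593, 0.014]
tool_rot: [0.952, 0.306, 0.0, 0.0]
contact_force: [-0.6, 1.0, -0.4]
gripper_width: 0.0328
grip_force: 41.0
```

```bash
python3 look.py 12 25 320 330 150 .0275 150
```

```text
t 23.8 ee [ 0.4848 -0.0593  0.014 ] yang -54.37 tilt [ 0.0003 -0.0001] q [-0.33  0.18  2.16  0.    0.8   0.62]
(np.int32(12246), array([484.7, -58.7,  71.8,  34.1,  35.6]))
```

move_arm(commands="0 0 -0.0006 0 0 0;0 0 -0.0005 0 0 0;0 0 0 0 0 0;0 0 0 0 0 0")

```text
t: 24.25
ee_pos: [0.4847, -0.0593, 0.0128]
tool_rot: [0.952, 0.306, -0.0, -0.0]
contact_force: [-0.6, 0.6, 0.6]
gripper_width: 0.0325
grip_force: 41.1
```

move_arm(commands="0 0 0 0 0 0;0 0 0 0 0 0;0 0 0 0 0 0;0 0 0 0 0 0", jaw=0.055)

```text
t: 24.65
ee_pos: [0.4847, -0.0593, 0.0128]
tool_rot: [0.952, 0.306, 0.0, 0.0]
contact_force: [0.1, -0.9, 0.4]
gripper_width: 0.0548
grip_force: 0.0
```

move_arm(commands="0 0 0.02 0 0 0;0 0 0.05 0 0 0;0 0 0.05 0 0 0;-0.007 0.044 0.03 0 0 0;-0.008 0.044 0 0 0 0;-0.008 0.044 0 0 0 0;-0.008 0.044 0 0 0 0;-0.008 0.044 0 0 0 0")

```text
t: 25.45
ee_pos: [0.4456, 0.1593, 0.161]
tool_rot: [0.952, 0.306, 0.0, 0.0]
contact_force: [1.2, -0.2, 0.5]
gripper_width: 0.0549
grip_force: 0.0
```

move_arm(commands="-0.008 0.044 0 0 0 0;-0.008 0.044 0 0 0 0;0 0 0 0 0 0;0 0 0 0 0 0;0 0 0 0 0 0")

```text
t: 25.95
ee_pos: [0.4302, 0.245, 0.1605]
tool_rot: [0.952, 0.306, -0.0, 0.0]
contact_force: [0.5, -0.2, 0.5]
gripper_width: 0.0552
grip_force: 0.0
```

```bash
python3 look.py
python3 - <<'E'
from h import *
i,_=snapshot('top');cv2.imwrite('top2_raw.png',i)
a=cv2.resize(cv2.imread('last.png'),(480,360));b=cv2.resize(i[225:335,265:375],(300,300),interpolation=cv2.INTER_CUBIC)
o=np.zeros((360,780,3),np.uint8);o[:,:480]=a;o[:300,480:]=b;save('w7',o)
E
```

```text
t 26.1 ee [0.4306 0.2445 0.1606] yang -54.5 tilt [-0.     -0.0002] q [ 0.31 -0.04  2.07 -0.    1.11  1.26]
```

View pics/w7.png

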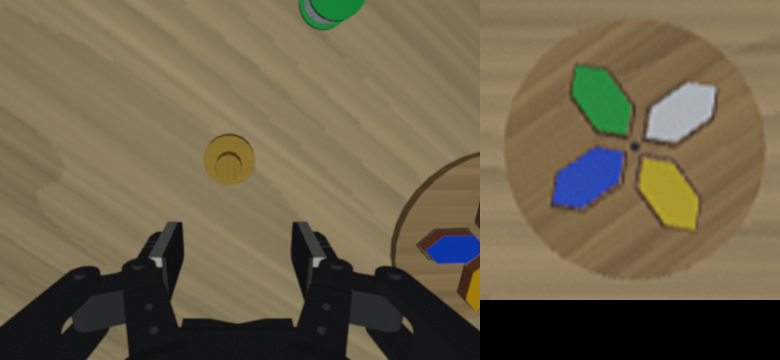

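The star is laid correctly: clockwise it reads white, amber, blue, green, all in their outlines. The weight is at about (305,212) in the wrist image. I'll locate its base and knob from depth.

```bash
cat > wt.py <<'E'
from h import *
for _ in range(2): snapshot('wrist')
s=observe();i,d=snapshot('wrist')
P=[]
for v in range(60,330,2):
    for u in range(200,420,2):
        if d[v,u]>0:
            o,r=ray('wrist',u,v,s); P.append(o+r*d[v,u])
P=np.array(P)*1000
P=P[np.hypot(P[:,0]-430,P[:,1]-248)<40]
print(s['ee_pos'],'bench z',np.median(P[P[:,2]<8,2]))
for lo,hi in((14,22),(40,52)):
    q=P[(P[:,2]>lo)&(P[:,2]<hi)];c,r=cv2.minEnclosingCircle(q[:,:2].astype(np.float32));print(lo,len(q),np.round(c,1),round(r,1),np.median(q[:,2]))
E
python3 wt.py
python3 - <<'E'
from h import *
i=cv2.imread('last.png');s=observe()
print(atz('wrist',306,212,.016,s))
E
```

```text
[0.43379224 0.25731428 0.016     ]Traceback (most recent call last):
  File "wt.py", line 8, in <module>
    o,r=ray('wrist',u,v,s); P.append(o+r*d[v,u])
        ~~~^^^^^^^^^^^^^^^
  File "h.py", line 6, in ray
    p=camera_params(name);K=np.array(p['mtx']);k=p['k1']
ValueError: time passes only in moves, steps and waits
```

```bash
python3 - <<'E'
s=open('h.py').read()
s=s.replace("def ray(","from functools import lru_cache\n@lru_cache\ndef cp(n): return camera_params(n)\ndef ray(").replace("p=camera_params(name)","p=cp(name)")
open('h.py','w').write(s)
w=open('wt.py').read().replace('-430','-434').replace('-248','-256');open('wt.py','w').write(w)
E
python3 wt.py
```

```text
[0.43030287 0.24540223 0.16069993] bench z 0.2028276832453657
14 614 [432.6 256.3] 25.0 18.23855926688145
40 244 [432.7 256.2] 11.8 46.15259858893378
```

move_arm(commands="0.0023 0.0108 -0.02 0 0 0;0 0 -0.04 0 0 0;0 0 -0.04 0 0 0;0 0 -0.012 0 0 0;0 0 0 0 0 0;0 0 0 0 0 0;0 0 0 0 0 0;0 0 0 0 0 0")

```text
t: 27.3
ee_pos: [0.434, 0.257, 0.0507]
tool_rot: [0.952, 0.306, 0.002, -0.0]
contact_force: [-0.1, 0.2, 0.4]
gripper_width: 0.055
grip_force: 0.0
```

move_arm(commands="-0.0012 -0.0006 -0.012 0 0 0;0 0 -0.01 0 0 0;0 0 -0.004 0 0 0;0 0 0 0 0 0;0 0 0 0 0 0;0 0 0 0 0 0")

```text
t: 27.9
ee_pos: [0.4316, 0.2559, 0.0229]
tool_rot: [0.952, 0.306, 0.0, -0.0]
contact_force: [-0.9, -0.6, 0.4]
gripper_width: 0.0551
grip_force: 0.0
```

move_arm(commands="0 0 0 0 0 0;0 0 0 0 0 0;0 0 0 0 0 0;0 0 0 0 0 0;0 0 0 0 0 0", jaw=0.0, grip_force=60)

```text
t: 28.4
ee_pos: [0.4317, 0.2558, 0.0233]
tool_rot: [0.952, 0.306, 0.0, 0.0]
contact_force: [-0.1, -1.7, 4.6]
gripper_width: 0.0222
grip_force: 58.7
```

move_arm(commands="0 0 0.02 0 0 0;0 0 0.04 0 0 0;0.01 -0.035 0.04 0 0 0;0.012 -0.04 0 0 0 0;0.012 -0.04 0 0 0 0;0.012 -0.04 0 0 0 0;0.012 -0.04 0 0 0 0;0.012 -0.04 0 0 0 0")

```text
t: 29.2
ee_pos: [0.4992, 0.0223, 0.1178]
tool_rot: [0.952, 0.306, -0.001, -0.001]
contact_force: [-0.0, 1.2, -4.0]
gripper_width: 0.022
grip_force: 59.7
```

move_arm(commands="0.012 -0.04 0 0 0 0;0.007 -0.015 0 0 0 0;0 0 0 0 0 0;0 0 0 0 0 0;0 0 0 0 0 0;0 0 0 0 0 0")

```text
t: 29.8
ee_pos: [0.5188, -0.0301, 0.1191]
tool_rot: [0.952, 0.307, -0.0, -0.0]
contact_force: [0.1, -0.3, -4.6]
gripper_width: 0.0217
grip_force: 59.8
```

```bash
python3 look.py; python3 -c "
from h import *;save('w8',cv2.imread('last.png'))"
```

```text
t 29.95 ee [ 0.5193 -0.0306  0.1196] yang -54.3 tilt [-0.0001  0.0001] q [-0.25  0.07  2.04  0.    1.03  0.69]
```

View pics/w8.png

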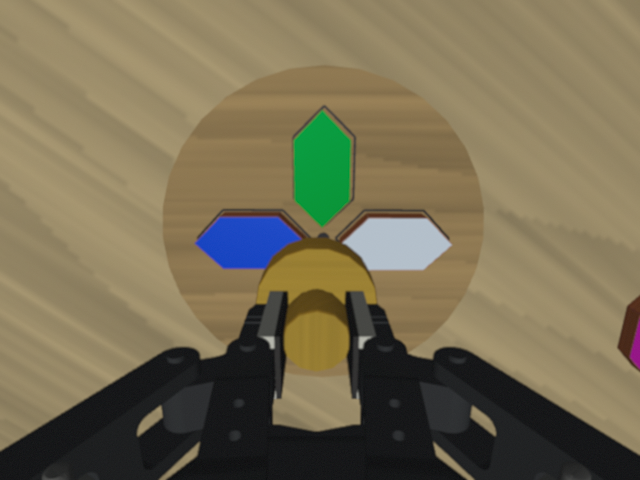

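The weight is held upright, and green, blue and white lie in their outlines around the dot at (322,238). Lowering.

move_arm(commands="0.0015 -0.0032 -0.015 0 0 0;0 0 -0.025 0 0 0;0 0 -0.015 0 0 0;0 0 -0.006 0 0 0;0 0 0 0 0 0;0 0 0 0 0 0;0 0 0 0 0 0;0 0 0 0 0 0")

```text
t: 30.8
ee_pos: [0.5218, -0.0349, 0.0597]
tool_rot: [0.952, 0.306, 0.001, 0.001]
contact_force: [0.2, -0.1, -4.3]
gripper_width: 0.022
grip_force: 59.9
```

move_arm(commands="0 0 0 0 0 0;0 0 0 0 0 0")

```text
t: 31.0
ee_pos: [0.5212, -0.0348, 0.0591]
tool_rot: [0.952, 0.306, 0.0, 0.0]
contact_force: [0.3, 0.4, -4.5]
gripper_width: 0.022
grip_force: 59.9
```

move_arm(commands="-0.0004 0.001 -0.004 0 0 0;0 0 -0.003 0 0 0;0 0 -0.0015 0 0 0;0 0 -0.0007 0 0 0;0 0 0 0 0 0;0 0 0 0 0 0;0 0 0 0 0 0")

```text
t: 31.7
ee_pos: [0.5207, -0.0337, 0.0494]
tool_rot: [0.952, 0.306, 0.0, 0.0]
contact_force: [0.5, -0.7, -4.2]
gripper_width: 0.022
grip_force: 60.2
```

move_arm(commands="0 0 -0.0004 0 0 0;0 0 0 0 0 0;0 0 -0.0004 0 0 0;0 0 0 0 0 0;0 0 0 0 0 0")

```text
t: 32.2
ee_pos: [0.5208, -0.0338, 0.0493]
tool_rot: [0.952, 0.306, -0.0, 0.0]
contact_force: [-3.1, 0.8, 3.1]
gripper_width: 0.022
grip_force: 60.3
```

The weight is in contact with the petals and its load has gone off the gripper. Releasing and lifting.

move_arm(commands="0 0 0 0 0 0;0 0 0 0 0 0;0 0 0 0 0 0;0 0 0 0 0 0;0 0 0 0 0 0", jaw=0.06)

```text
t: 32.7
ee_pos: [0.5208, -0.0338, 0.0487]
tool_rot: [0.952, 0.306, 0.0, 0.0]
contact_force: [0.4, -0.4, -0.0]
gripper_width: 0.0599
grip_force: 0.0
```

move_arm(commands="0 0 0.015 0 0 0;0 0 0.03 0 0 0;0 0 0.05 0 0 0;0 0 0.05 0 0 0;-0.02 0.04 0 0 0 0;-0.02 0.04 0 0 0 0;0 0 0 0 0 0;0 0 0 0 0 0")

```text
t: 33.5
ee_pos: [0.4806, 0.0469, 0.1948]
tool_rot: [0.952, 0.307, 0.001, 0.001]
contact_force: [-0.5, 0.1, 0.7]
gripper_width: 0.06
grip_force: 0.0
```

Run:
```python
from h import *
for _ in range(4): snapshot('wrist')
i,_=snapshot('wrist');j,_=snapshot('top');k,_=snapshot('scene')
o=np.zeros((300,800,3),np.uint8);o[:,:400]=cv2.resize(i,(400,300));o[:,400:]=cv2.resize(k[140:320,200:440],(400,300))
o2=cv2.resize(j[200:350,200:600-0],(800,300),interpolation=cv2.INTER_CUBIC)
save('fin',np.vstack([o,o2]))
```

```text
(no output)
```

View pics/fin.png

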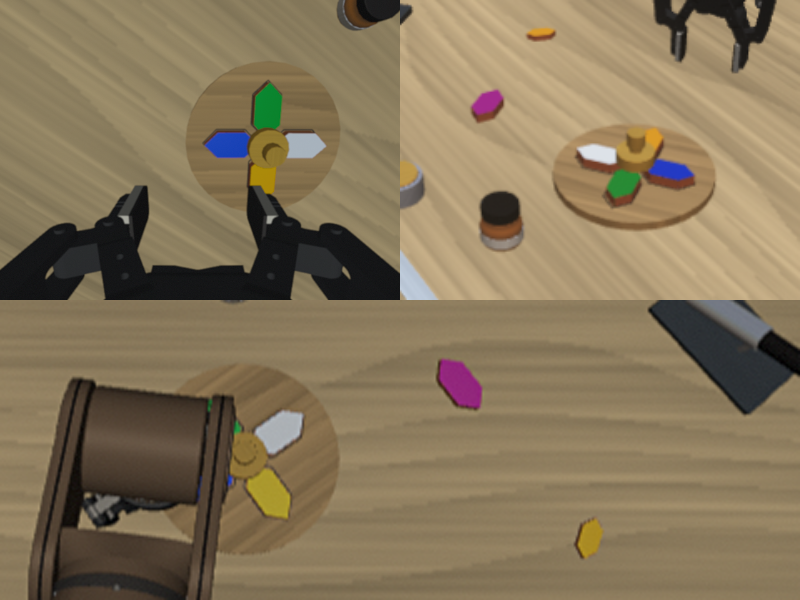

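The final views show the weight upright at the centre, at (268,148) in the wrist view, on the four tips. The petals are in their outlines and the gripper is clear.

```bash
python3 -c "
from cell import *
print(job_done())"
```

```text
the job is handed in; nothing more can be done
None
```

The star is laid: clockwise from white come the amber, blue and green petals, each in its drawn outline. The brass weight stands in the middle on the four inner tips, released, and the job is handed in at about 34 s; the hand-in gave no verdict.

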